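# Clear the photo studio table into its kit trays

## Robot

A 6-joint arm with a two-finger parallel gripper is mounted at the origin on the work surface. World frame = base frame: x ahead of the robot, y to its left, z up, the work surface at z = 0. Lengths are in m, angles in rad, forces in N, time in s.
With the tool pointing down it reaches from about 0.275 to 0.825 m from the base axis. Payload 5.2 kg.
Tool frame: the origin (TCP) lies between the finger pads; the fingertips stand 17 mm ahead of it and the grasp point (between the pads) lies 2 mm behind it; z points along the fingers, y is the line along which they close (so a half turn about z gives the same grasp; the last joint's range is limited). The gripper opens to 93 mm and grips with 3 to 60 N. Pads are 15 mm wide; open, the fingers measure 128 mm over their backs; the gripper's body (75 mm by 188 mm) begins 65 mm behind the grasp point.
Start: joints at [1.102, 0.259, 1.535, -0, 1.348, -0.203], TCP at [0.144, 0.531, 0.236] pointing down, gripper open.
Joint ranges: [-3.14, 3.14], [-0.91, 2.08], [0.19, 2.58], [-1.22, 4.36], [0.22, 2.71], [-3.12, 3.12]. Speed limits (rad/s): [2.57, 2.57, 3.14, 3.14, 3.14, 3.14].

## Interface

Orientations are given as a unit quaternion [w, x, y, z].
In Python, from cell import r, cams gives the robot as it stands. The module is installed in compiled form; this text tells all that it offers.
- The arm moves only by the tool send_rows, never from a script. Its argument "series" is a list of rows, each a list of 7 numbers: the closure, from 0 (fully open) to 1 (shut), then the shift along the tool's x, y, z in units of 30 mm (1.0 is 30 mm), then the turn, a rotation vector about the tool's x, y, z in units of 8 degrees (1.0 is 8 degrees). In form: [[claw, dx, dy, dz, rx, ry, rz], ...]. A call has 1 to 8 rows; each row shifts and turns the commanded pose from where the row before left it, along the tool's axes as they then stand; what a row does not reach is not made up. A row lasts 1/10 s, in which the tool goes at most 50 mm and 8.59 degrees, less where a joint would pass 70% of its speed; a pose out of reach is approached as far as the arm can. A call is refused whole if a number of a shift passes 1 or a number of a turn 1, either way. A call with a gripper value outside its range is refused whole. The fingers move at their own pace and stop on an object; the grip force is fixed at half the most. Time passes only in rows, so rows that do not move let the fingers close. It gives the time, the measured TCP pose, the force, the opening and the grip force at its end, in the units of the state.
- r.observe(): the state, without advancing time (a new reading comes with each control period).
- cams.capture(name): name is "scene" or "side" or "wrist"; returns a dict with "color" (420x560x3 uint8, red, green, blue), "fov_y" (degrees; the focal length in pixels is half the picture's height over the tangent of half this angle, whatever the lens; pixels are square), "cx", "cy" (the principal point, pixels), "camera_from_world" (4x4, takes a point from world to camera coordinates). Camera axes: x right, y down, z forward; pixel columns grow to the right and rows downward; lengths in m; the calibration is good to about 2 mm. A picture is of the moment at which its call begins. There is no depth.
- r.job_done(): hands the job in; it is judged then, once.
The state is a dict: "t": time; "joint_positions": joint angles; "joint_vel": joint speeds; "joint_torque": joint torques, N m; "position": TCP position; "ee_rot": TCP orientation; "ft_force": force on the tool from outside, world axes, zero at the start; "ft_torque": the same for the moment, N m; "width": opening from 0.0 (shut) to 1.0 (fully open); "gripper_force": force on a finger pad.
Only numpy, scipy, OpenCV 4.12 (cv2) and the standard library are available. Lean on these libraries where they do the work, as an engineer would, in place of code of your own. Each camera call takes 0.05 s, during which the arm holds its last target. There are 200 camera calls.

## Task

The shoot is over: sort the loose kit into the plywood trays. Set both white riser blocks in the wide rectangular tray, both round black weights in the round dish and the steel stand adapter in the narrow rectangular tray, each set down, not dropped, to lie flat on the tray's floor the way up it is now, nothing stacked or leaning. Leave the spectacles and the black spring clamp lying where they are.

Things in the scene. Friction and masses are not known exactly. Their poses are not given: they have to be found in the camera images.
- riser_large_mid (a point): large white plaster riser block, 64 (its x) x 44 (its y) x 40 mm high, about 0.12 kg, lying flat on the table. The point is its centre, half-way up, 20 mm above its underside; z up.
- riser_small_mid (a point): small white plaster riser block, 46 (its x) x 36 (its y) x 28 mm high, about 0.05 kg, lying flat on the table. The point is its centre, half-way up, 14 mm above its underside; z up.
- weight_large_mid (a point): large round black rubber-covered weight, a disc 56 mm across and 32 mm high with a small steel bush in the middle of its top, about 0.40 kg, lying flat. The point is its centre, half-way up, 16 mm above its underside; z up.
- weight_small_mid (a point): small round black rubber-covered weight, a disc 42 mm across and 24 mm high with a small steel bush in the middle of its top, about 0.18 kg, lying flat. The point is its centre, half-way up, 12 mm above its underside; z up.
- adapter_mid (a point): bare steel stand adapter lying on the table: a square bar 22 x 22 mm and 50 mm long with a round stud 16 mm thick and 25 mm long at each end, 100 mm long in all along its x, about 0.24 kg. Grasp the square middle across its y. The point is its centre, half-way up, 11 mm above its underside; z up.
- wide_tray: wide rectangular open plywood tray, fixed to the table: outside 140 (its x) x 190 (its y) x 18 mm high, walls 5 mm, floor 5 mm thick, so inside 130 x 180 mm. Origin: centre of its underside, at table height; z up. Home of both riser blocks.
- narrow_tray: narrow rectangular open plywood tray, fixed to the table: outside 100 (its x) x 180 (its y) x 18 mm high, walls 5 mm, floor 5 mm thick, so inside 90 x 170 mm. Origin: centre of its underside, at table height; z up. Home of the steel adapter.
- round_dish: round open plywood dish, fixed to the table: outside 166 mm across, 18 mm high, wall 5 mm, floor 5 mm thick, so inside 156 mm across. Origin: centre of its underside, at table height; z up. Home of both weights.
- glasses: folded black-rimmed spectacles, about 130 (its x) x 35 (its y) x 36 mm high, a loose bystander among the kit, not to be moved. Origin: in the middle of it, at its underside.
- spring_clamp: black plastic spring clamp with orange jaw tips, about 120 (its x) x 60 (its y) x 24 mm high, a loose bystander among the kit, not to be moved. Origin: at its pivot, at its underside.
Mind the look-alikes: they are no part of the job. Leave any yellow look-alike of the wide_tray alone.

How it is judged:
By the outcome, as a careful person would: the job done as asked, in the order asked, and still so for the second after the job is handed in, with the robot touching nothing.
It also fails if it takes over 131 s, if anything falls off the work surface, if the arm or the gripper's body presses on something with over 40 N, if the wrist force passes 120 N, or if a joint passes its speed limit or range.

## Working session

There is one attempt and no reset: what is moved stays moved. The work goes in short steps, Python scripts to look and compute and a tool call to move; the robot and the scene stay as the last step left them, time stands still between calls to the robot, and variables do not carry over. Pictures are saved under pics/ and viewed, at most 14 in all, crops included, and the job is handed in when it is done.

Besides the shell and the picture viewer there is one more tool, called after "Request:" as name([rows], argument=value, ...), one row to a line, values as JSON. send_rows: Moves the arm, as the interface text tells. Its arguments: {"type":"object","properties":{"series":{"type":"array","items":{"type":"array","items":{"type":"number"}}}},"required":["series"]}

```bash
mkdir -p pics; python3 - <<'E'
from cell import r,cams
import cv2,pickle
d={}
for n in("scene","side","wrist"):
    c=cams.capture(n);d[n]=c
    cv2.imwrite(f"pics/{n}0.png",cv2.cvtColor(c["color"],cv2.COLOR_RGB2BGR))
    print(n,c["fov_y"],c["cx"],c["cy"],c["camera_from_world"].round(3).tolist())
pickle.dump(d,open("d0.pkl","wb"))
print(r.observe())
E
```

```text
scene 51.878150104562444 273.89905768714715 209.72467217168656 [[-0.869, 0.494, 0.017, 0.41], [0.317, 0.584, -0.748, -0.092], [-0.379, -0.645, -0.664, 1.221], [0.0, 0.0, 0.0, 1.0]]
side 45.97917211531245 284.1265979306718 200.51799520195178 [[-0.918, -0.396, 0.014, 0.405], [-0.274, 0.612, -0.742, 0.182], [0.285, -0.685, -0.67, 1.371], [0.0, 0.0, 0.0, 1.0]]
wrist 70.28537453850466 280.26486174975605 208.37374343429474 [[0.263, 0.965, -0.001, -0.549], [0.929, -0.253, 0.272, -0.033], [0.262, -0.073, -0.962, 0.391], [0.0, 0.0, 0.0, 1.0]]
{'t': 0.15, 'joint_positions': array([ 1.10219529e+00,  2.59141761e-01,  1.53580898e+00, -2.42216232e-05,
        1.34798707e+00, -2.02788466e-01]), 'joint_vel': array([ 0.00176682, -0.00200815, -0.00486658, -0.00082112, -0.00162668,
       -0.00042135]), 'joint_torque': array([ 6.24330369e-04, -4.37642348e+01, -2.84233904e+01,  7.18168099e-02,
        3.80309124e-02, -1.08391957e-04]), 'position': array([0.14428372, 0.53033958, 0.23503599]), 'ee_rot': array([-2.10413036e-04,  1.32512661e-01,  9.91181084e-01, -6.38924269e-04]), 'ft_force': array([-0.28269974,  0.88749911,  0.26104026]), 'ft_torque': array([-0.0035376 , -0.04440564,  0.04658986]), 'gripper_force': 0.0, 'width': 0.9971164778232916}
```

View pics/scene0.png

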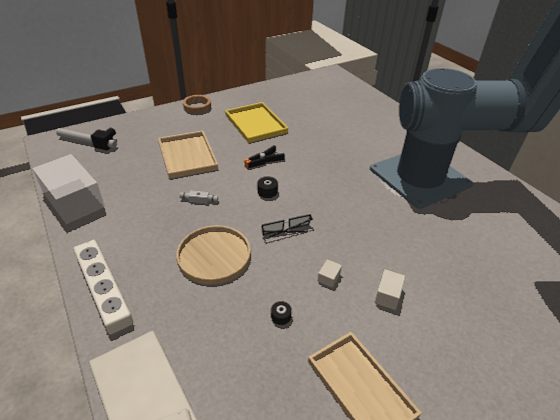

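View pics/side0.png

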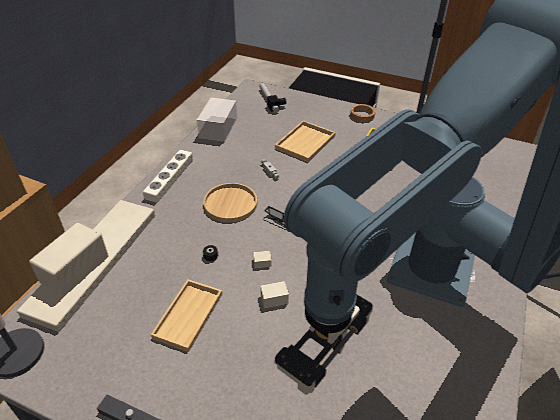

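View pics/wrist0.png

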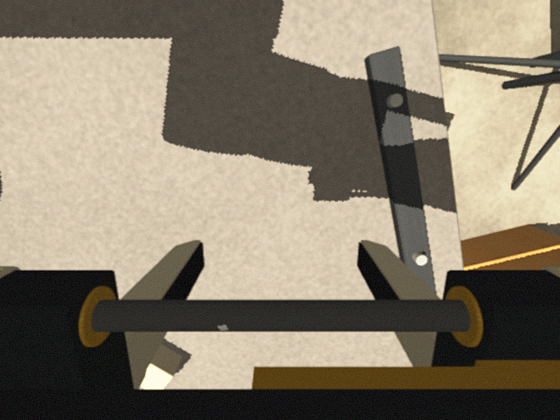

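```bash
cat > h.py <<'E'
import numpy as np,cv2,pickle
from scipy.spatial.transform import Rotation as R
def K(c):
    f=c["color"].shape[0]/2/np.tan(np.radians(c["fov_y"]/2)); return f,c["cx"],c["cy"]
def cast(c,uv,z):
    f,cx,cy=K(c); uv=np.atleast_2d(uv).astype(float)
    d=np.c_[(uv[:,0]-cx)/f,(uv[:,1]-cy)/f,np.ones(len(uv))]
    T=np.array(c["camera_from_world"]);Rm=T[:3,:3];o=-Rm.T@T[:3,3]
    w=d@Rm; return o+w*((z-o[2])/w[:,2])[:,None]
def proj(c,p):
    f,cx,cy=K(c);T=np.array(c["camera_from_world"]);q=np.atleast_2d(p)@T[:3,:3].T+T[:3,3]
    return q[:,:2]/q[:,2:]*f+[cx,cy]
def blobs(mask,amin=60):
    cs,_=cv2.findContours(mask.astype(np.uint8),cv2.RETR_EXTERNAL,cv2.CHAIN_APPROX_NONE)
    return [k for k in cs if cv2.contourArea(k)>amin]
def cen(k):
    m=cv2.moments(k);return np.array([m["m10"],m["m01"]])/m["m00"]
E
python3 - <<'E'
from h import *
d=pickle.load(open("d0.pkl","rb"))
for n in("scene","side"):
    c=d[n];hsv=cv2.cvtColor(c["color"],cv2.COLOR_RGB2HSV).astype(int);H,S,V=hsv[...,0],hsv[...,1],hsv[...,2]
    f=c["color"]
    for p in ([(190,155),(215,255),(360,385),(390,283),(386,296),(330,268),(328,278),(281,308),(268,185),(200,198),(230,330)] if n=="scene" else [(305,140),(230,200),(187,315),(274,290),(274,301),(262,256),(262,265),(210,254),(268,168),(250,300)]):print(n,p,hsv[p[1],p[0]])
    m=(S>90)&(H>8)&(H<25)&(V>80)
    for k in blobs(m,300):
        k=cv2.convexHull(k);w=cast(c,cen(k),.009)[0]
        if w[0]>1.1 or w[1]**2>1:continue
        P=cast(c,k[:,0],.018)[:,:2].astype(np.float32);print(n,"wood",cen(k).round(),w.round(3),[np.round(x,3) for x in cv2.minAreaRect(P)])
im=cv2.cvtColor(d["scene"]["color"],cv2.COLOR_RGB2BGR)[140:400,150:430]
cv2.imwrite("pics/c1.png",cv2.resize(im,None,fx=2.3,fy=2.3,interpolation=cv2.INTER_CUBIC))
E
```

```text
scene (190, 155) [ 18  90 208]
scene (215, 255) [ 18  93 195]
scene (360, 385) [ 17  88 208]
scene (390, 283) [ 19  36 206]
scene (386, 296) [18 45 96]
scene (330, 268) [ 18  36 203]
scene (328, 278) [17 49 94]
scene (281, 308) [10 21 37]
scene (268, 185) [15 32 48]
scene (200, 198) [13 23 79]
scene (230, 330) [ 15  28 148]
scene wood [361. 383.] [0.525 0.402 0.009] [array([0.532, 0.409]), array([0.105, 0.181]), np.float64(2.725)]
scene wood [213. 255.] [0.63  0.001 0.009] [array([0.629, 0.003]), array([0.172, 0.163]), np.float64(61.184)]
scene wood [187. 154.] [ 0.537 -0.403  0.009] [array([ 0.538, -0.398]), array([0.209, 0.138]), np.float64(79.761)]
scene wood [256. 122.] [ 0.271 -0.474  0.009] [array([ 0.276, -0.468]), array([0.218, 0.149]), np.float64(87.15)]
side (305, 140) [ 18 109 231]
side (230, 200) [ 15 111 220]
side (187, 315) [ 18 109 233]
side (274, 290) [ 19  36 235]
side (274, 301) [16 49 98]
side (262, 256) [ 18  39 233]
side (262, 265) [16 49 89]
side (210, 254) [30 13 40]
side (268, 168) [ 12  20 190]
side (250, 300) [ 11  33 172]
side wood [187. 315.] [0.527 0.414 0.009] [array([0.524, 0.413]), array([0.105, 0.189]), np.float64(2.886)]
side wood [230. 202.] [0.625 0.    0.009] [array([0.621, 0.006]), array([0.162, 0.175]), np.float64(24.23)]
side wood [304. 140.] [ 0.536 -0.404  0.009] [array([ 0.532, -0.397]), array([0.21 , 0.146]), np.float64(80.184)]
```

View pics/c1.png

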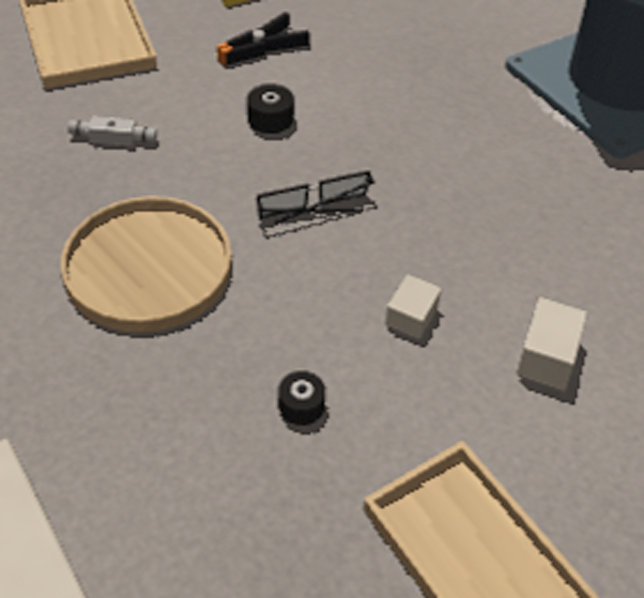

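```bash
python3 - <<'E'
from h import *
d=pickle.load(open("d0.pkl","rb"))
T=lambda c,k,z:[np.round(x,4).tolist() for x in cv2.minAreaRect(cast(c,k[:,0],z)[:,:2].astype(np.float32))]
for n in("scene","side"):
    c=d[n];hsv=cv2.cvtColor(c["color"],cv2.COLOR_RGB2HSV).astype(int);H,S,V=hsv[...,0],hsv[...,1],hsv[...,2]
    for nm,m in(("top",(S<70)&(V>(185 if n=="scene" else 212))),("dark",(V<62))):
      for k in blobs(m,40):
        k=cv2.convexHull(k);w=cast(c,cen(k),.014)[0]
        if not(.25<w[0]<.8 and abs(w[1])<.5):continue
        if cv2.contourArea(k)>1200: continue
        print(n,nm,cen(k).round(1),cv2.contourArea(k))
        if nm=="top":print("   z40",T(c,k,.040),"z28",T(c,k,.028))
        else: print("   mid16",cast(c,cen(k),.016)[0].round(4),"mid12",cast(c,cen(k),.012)[0].round(4),T(c,k,.016))
    # bushes
    # adapter: grey low saturation
    m=(S<26)
    for k in blobs(m,60):
        w=cast(c,cen(k),.011)[0]
        if .25<w[0]<.8 and abs(w[1])<.5 and cv2.contourArea(k)<2000: print(n,"grey",cen(k).round(1),cv2.contourArea(k),w.round(4),T(c,k,.011))
E
```

```text
scene top [391.  282.9] 493.5
   z40 [[0.3513, 0.2733], [0.0626, 0.0428], 37.3219] z28 [[0.3427, 0.267], [0.0637, 0.0436], 37.3219]
scene top [329.7 268.7] 242.5
   z40 [[0.4398, 0.1815], [0.0435, 0.0336], 31.3128] z28 [[0.4327, 0.1736], [0.0442, 0.0342], 31.3128]
scene dark [281.3 314.7] 438.0
   mid16 [0.5785 0.2177 0.016 ] mid12 [0.577  0.2154 0.012 ] [[0.5791, 0.2172], [0.0612, 0.0401], 66.1374]
scene dark [287.3 227.1] 787.0
   mid16 [0.4404 0.0099 0.016 ] mid12 [0.4382 0.0064 0.012 ] [[0.4397, 0.0107], [0.0575, 0.1341], 77.6424]
scene dark [267.5 187.8] 368.5
   mid16 [ 0.409  -0.1448  0.016 ] mid12 [ 0.4066 -0.1492  0.012 ] [[0.4084, -0.1454], [0.0932, 0.0524], 63.637]
scene dark [265.9 158.2] 491.0
   mid16 [ 0.3471 -0.2666  0.016 ] mid12 [ 0.3443 -0.2716  0.012 ] [[0.352, -0.2763], [0.0833, 0.1217], 84.0986]
scene grey [273.2 228. ] 195.5 [ 0.4691 -0.0081  0.011 ] [[0.4684, -0.0055], [0.0435, 0.0592], 78.6962]
scene grey [299.1 221.4] 172.0 [0.4016 0.0018 0.011 ] [[0.4005, 0.0035], [0.0373, 0.0684], 83.8341]
scene grey [198.2 196.5] 320.5 [ 0.5824 -0.204   0.011 ] [[0.5833, 
[... 179 characters left out ...]
0.3499, 0.2758], [0.0621, 0.0423], 37.714] z28 [[0.3537, 0.2673], [0.0628, 0.0428], 37.714]
side top [261.9 255.8] 140.0
   z40 [[0.4263, 0.1857], [0.0433, 0.0332], 31.5034] z28 [[0.4311, 0.1762], [0.0438, 0.0336], 31.5034]
side dark [269.3 304.9] 258.5
   mid16 [0.3489 0.3082 0.016 ] mid12 [0.3501 0.3056 0.012 ] [[0.3459, 0.3135], [0.0735, 0.0424], 5.7438]
side dark [209.4 254.1] 215.5
   mid16 [0.5716 0.2206 0.016 ] mid12 [0.5737 0.2176 0.012 ] [[0.571, 0.2193], [0.0406, 0.0665], 24.1831]
side grey [275.2 213.5] 125.0 [ 0.4738 -0.0077  0.011 ] [[0.4696, -0.003], [0.0507, 0.0868], 75.7582]
side grey [269.8 169.4] 164.0 [ 0.578  -0.1962  0.011 ] [[0.5807, -0.1965], [0.0413, 0.1224], 51.5001]
```

```bash
cat >> h.py <<'E'
def plan(x,y,z,phi,pos=None,q=None):
    "phi: world angle of tool y, deg. Prints shift (units) and turn (units); shift in present axes and in axes after the turn"
    if pos is None:
        from cell import r
        s=r.observe();pos=s["position"];q=np.array(s["ee_rot"])[[1,2,3,0]]
        q=R.from_quat(q); print("t",s["t"],"pos",np.round(pos,4),"w",round(s["width"],3),"F",np.round(s["ft_force"],1))
    a=np.radians(phi);c,s_=np.cos(a),np.sin(a)
    G=R.from_matrix(np.array([[-s_,c,0],[c,s_,0],[0,0,-1]]))
    d=np.array([x,y,z])-pos
    print("now-axes",(q.inv().apply(d)/.03).round(2),"after-turn",(G.inv().apply(d)/.03).round(2),"turn",np.degrees((q.inv()*G).as_rotvec()/8).round(2))
    return np.array([x,y,z]),G
E
python3 - <<'E'
from h import *
p=plan(.3506,.2745,.15,127.5)
p=plan(.3506,.2745,.026,127.5,*p)
p=plan(.3506,.2745,.13,80,*p)
a=np.radians(-10);t=np.array([.5365,-.4035])+.038*np.array([-np.sin(a),np.cos(a)])
print(t);p=plan(*t,.13,80,*p)
E
```

```text
t 0.15 pos [0.1443 0.5303 0.235 ] w 0.997 F [-0.3  0.9  0.3]
now-axes [-8.88 -6.42  2.84] after-turn [ -0.26 -10.95   2.83] turn [-0.01 -0.01 -6.59]
now-axes [0.   0.   4.13] after-turn [0.   0.   4.13] turn [0. 0. 0.]
now-axes [ 0.    0.   -3.47] after-turn [ 0.    0.   -3.47] turn [0.   0.   5.94]
[ 0.54309863 -0.36607731]
now-axes [-10.03 -19.91   0.  ] after-turn [-10.03 -19.91   0.  ] turn [0. 0. 0.]
```

Request:
send_rows([
  [0,-0.99,-0.71,0.3,0,0,0],
  [0,-0.99,-0.71,0.3,0,0,0],
  [0,-0.99,-0.71,0.3,0,0,0],
  [0,-0.99,-0.71,0.3,0,0,0],
  [0,-0.99,-0.71,0.3,0,0,0],
  [0,-0.99,-0.71,0.3,0,0,0],
  [0,-0.99,-0.71,0.3,0,0,0],
  [0,-0.99,-0.71,0.3,0,0,0],
])

```text
t: 0.95
position: [0.3295, 0.3026, 0.1632]
ee_rot: [-0.0, 0.132, 0.991, 0.0]
ft_force: [-0.7, 0.5, 0.4]
width: 1.003
gripper_force: 0.0
```

Request:
send_rows([
  [0,-0.96,-0.74,0.4,0,0,0],
  [0,0,0,0,0,0,-1],
  [0,0,0,0,0,0,-1],
  [0,0,0,0,0,0,-1],
  [0,0,0,0,0,0,-1],
  [0,0,0,0,0,0,-1],
  [0,0,0,0,0,0,-1],
  [0,0,0,0,0,0,-0.59],
])

```text
t: 1.75
position: [0.3507, 0.2748, 0.1515]
ee_rot: [-0.0, -0.324, 0.946, -0.0]
ft_force: [1.0, -0.7, 0.0]
width: 1.003
gripper_force: 0.0
```

```bash
python3 - <<'E'
from h import *
from cell import cams
c=cams.capture("wrist");cv2.imwrite("pics/w1.png",cv2.cvtColor(c["color"],cv2.COLOR_RGB2BGR));pickle.dump(c,open("w1.pkl","wb"))
plan(.3506,.2745,.026,127.5)
print(proj(c,[[.3506,.2745,.04]]))
E
```

```text
t 1.8 pos [0.3508 0.2748 0.1515] w 1.001 F [ 0.5 -0.1 -1.3]
now-axes [ 0.01 -0.    4.18] after-turn [ 0.01 -0.    4.18] turn [ 0.   -0.    0.05]
[[280.77374054 209.48060711]]
```

View pics/w1.png

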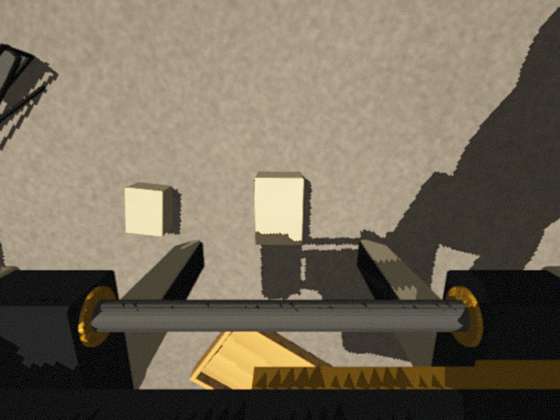

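Request:
send_rows([
  [0,0,0,1,0,0,0],
  [0,0,0,1,0,0,0],
  [0,0,0,1,0,0,0],
  [0,0,0,0.7,0,0,0],
  [0,0,0,0.48,0,0,0],
  [1,0,0,0,0,0,0],
  [1,0,0,0,0,0,0],
  [1,0,0,0,0,0,0],
])

```text
t: 2.6
position: [0.3516, 0.2752, 0.0271]
ee_rot: [0.001, -0.321, 0.947, 0.0]
ft_force: [-0.4, -0.6, 0.2]
width: 0.791
gripper_force: 0.0
```

Request:
send_rows([
  [1,0,0,0,0,0,0],
  [1,0,0,0,0,0,0],
  [1,0,0,0,0,0,0],
  [1,0,0,0,0,0,0],
  [1,0,0,0,0,0,0],
])

```text
t: 3.1
position: [0.3512, 0.2749, 0.0266]
ee_rot: [0.0, -0.321, 0.947, -0.0]
ft_force: [-0.2, -0.1, 4.8]
width: 0.471
gripper_force: 30.0
```

Request:
send_rows([
  [1,0,0,-0.3,0,0,0],
  [1,0,0,-0.6,0,0,1],
  [1,0,0,-0.6,0,0,1],
  [1,0,0,-0.6,0,0,1],
  [1,0,0,-0.6,0,0,1],
  [1,0,0,-0.4,0,0,1],
  [1,0,0,-0.4,0,0,0.94],
  [1,0,0,0,0,0,0],
])

```text
t: 3.9
position: [0.3516, 0.2753, 0.1329]
ee_rot: [0.001, 0.088, 0.996, 0.001]
ft_force: [0.2, 0.2, -1.4]
width: 0.472
gripper_force: 30.0
```

Request:
send_rows([
  [1,-0.2,-0.4,0,0,0,0],
  [1,-0.48,-0.95,0,0,0,0],
  [1,-0.48,-0.95,0,0,0,0],
  [1,-0.48,-0.95,0,0,0,0],
  [1,-0.48,-0.95,0,0,0,0],
  [1,-0.48,-0.95,0,0,0,0],
  [1,-0.48,-0.95,0,0,0,0],
  [1,-0.48,-0.95,0,0,0,0],
])

```text
t: 4.7
position: [0.4188, 0.0468, 0.1307]
ee_rot: [-0.001, 0.085, 0.996, 0.0]
ft_force: [0.6, -0.4, -1.1]
width: 0.471
gripper_force: 30.0
```

Request:
send_rows([
  [1,-0.48,-0.95,0,0,0,0],
  [1,-0.48,-0.95,0,0,0,0],
  [1,-0.48,-0.95,0,0,0,0],
  [1,-0.48,-0.95,0,0,0,0],
  [1,-0.48,-0.95,0,0,0,0],
  [1,-0.48,-0.95,0,0,0,0],
  [1,-0.48,-0.95,0,0,0,0],
  [1,-0.3,-0.6,0,0,0,0],
])

```text
t: 5.5
position: [0.4896, -0.1872, 0.1305]
ee_rot: [-0.0, 0.086, 0.996, 0.0]
ft_force: [0.2, 0.9, -2.1]
width: 0.473
gripper_force: 30.0
```

```bash
python3 - <<'E'
from h import *
from cell import cams
c=cams.capture("wrist");cv2.imwrite("pics/w2.png",cv2.cvtColor(c["color"],cv2.COLOR_RGB2BGR));pickle.dump(c,open("w2.pkl","wb"))
plan(.5431,-.3661,.033,80)
a=np.radians(-10);Y=np.array([-np.sin(a),np.cos(a)]);X=np.array([np.cos(a),np.sin(a)])
print(proj(c,[[*(np.array([.5365,-.4035])+i*.07*X+j*.095*Y),.018] for i,j in((1,1),(1,-1),(-1,-1),(-1,1))]).round(0))
E
```

```text
t 5.55 pos [ 0.4907 -0.1896  0.1308] w 0.469 F [ 1.2 -2.1 -1.3]
now-axes [-2.74 -5.48  3.27] after-turn [-2.74 -5.49  3.26] turn [-0.01  0.01  0.  ]
[[176. 349.]
 [ -5. 349.]
 [-44. 223.]
 [162. 223.]]
```

View pics/w2.png

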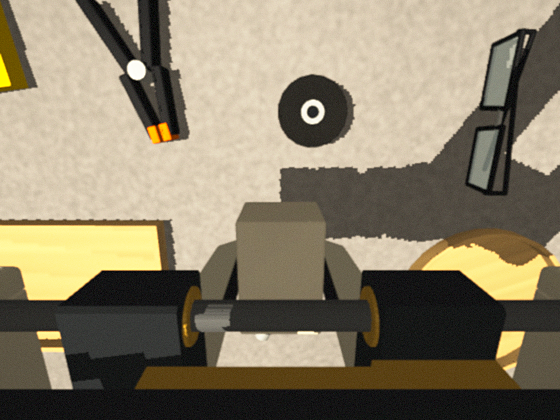

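Request:
send_rows([
  [1,-0.48,-0.95,0,0,0,0],
  [1,-0.48,-0.95,0,0,0,0],
  [1,-0.48,-0.95,0,0,0,0],
  [1,-0.48,-0.95,0,0,0,0],
  [1,-0.48,-0.95,0,0,0,0],
  [1,-0.34,-0.73,0,0,0,0],
  [1,0,0,0.5,0,0,0],
  [1,0,0,0.8,0,0,0],
])

```text
t: 6.35
position: [0.5426, -0.3624, 0.0927]
ee_rot: [0.001, 0.087, 0.996, -0.001]
ft_force: [-0.3, 0.5, -2.2]
width: 0.47
gripper_force: 30.0
```

Request:
send_rows([
  [1,0,0,0.8,0,0,0],
  [1,0,0,0.6,0,0,0],
  [1,0,0,0.25,0,0,0],
  [1,0,0,0.15,0,0,0],
  [1,0,0,0.1,0,0,0],
  [1,0,0,0,0,0,0],
  [1,0,0,0,0,0,0],
])

```text
t: 7.05
position: [0.5422, -0.3618, 0.0362]
ee_rot: [0.001, 0.087, 0.996, -0.0]
ft_force: [0.0, 0.7, -0.8]
width: 0.469
gripper_force: 30.0
```

```bash
python3 - <<'E'
from h import *
plan(.5431,-.3661,.0316,80)
c=pickle.load(open("w2.pkl","rb"))
V=c["color"].max(2)
for k in blobs(V<60,1000):
  if 250<cen(k)[0]<360 and cen(k)[1]<150: print("large weight",cen(k),cast(c,cen(k),.028),cast(c,[313,112],.032),[np.round(x,4) for x in cv2.minAreaRect(cast(c,k[:,0],.03)[:,:2].astype(np.float32))])
p=plan(.5431,-.3661,.10,80,np.array([.5431,-.3661,.0316]),R.from_matrix(np.array([[-.9848,.1736,0],[.1736,.9848,0],[0,0,-1]])))
p=plan(.4315,.176,.10,80,*p)
p=plan(.4315,.176,.021,121.4,*p)
E
```

```text
t 7.05 pos [ 0.5422 -0.3618  0.0362] w 0.469 F [ 0.   0.7 -0.8]
now-axes [-0.05 -0.14  0.15] after-turn [-0.05 -0.14  0.15] turn [-0.01  0.01 -0.  ]
large weight [312.63422264 110.59252804] [[ 0.4101984  -0.14693763  0.028     ]] [[ 0.4113889  -0.14724096  0.032     ]] [array([ 0.411 , -0.1471]), array([0.0541, 0.0539]), np.float64(80.0098)]
now-axes [ 0.    0.   -2.28] after-turn [ 0.    0.   -2.28] turn [0. 0. 0.]
now-axes [ 6.8  17.15  0.  ] after-turn [ 6.8  17.15  0.  ] turn [0. 0. 0.]
now-axes [0.   0.   2.63] after-turn [0.   0.   2.63] turn [ 0.    0.   -5.18]
```

Request:
send_rows([
  [1,-0.04,-0.12,0.08,0,0,0],
  [1,0,0,0.07,0,0,0],
  [1,0,0,0,0,0,0],
  [1,0,0,0,0,0,0],
])

```text
t: 7.45
position: [0.5429, -0.3662, 0.0316]
ee_rot: [0.001, 0.087, 0.996, -0.001]
ft_force: [0.1, -2.2, 3.6]
width: 0.468
gripper_force: 30.0
```

Request:
send_rows([
  [0.4,0,0,0,0,0,0],
  [0.4,0,0,0,0,0,0],
  [0.4,0,0,0,0,0,0],
  [0.4,0,0,-0.4,0,0,0],
  [0.4,0,0,-0.8,0,0,0],
  [0.2,0,0,-0.8,0,0,0],
  [0,0,0,-0.4,0,0,0],
])

```text
t: 8.15
position: [0.5434, -0.366, 0.1058]
ee_rot: [0.002, 0.087, 0.996, -0.001]
ft_force: [0.7, -0.5, 1.0]
width: 0.725
gripper_force: 0.0
```

Request:
send_rows([
  [0,0.38,0.95,0,0,0,0],
  [0,0.38,0.95,0,0,0,0],
  [0,0.38,0.95,0,0,0,0],
  [0,0.38,0.95,0,0,0,0],
  [0,0.38,0.95,0,0,0,0],
  [0,0.38,0.95,0,0,0,0],
  [0,0.38,0.95,0,0,0,0],
  [0,0.38,0.95,0,0,0,0],
])

```text
t: 8.95
position: [0.4918, -0.1236, 0.103]
ee_rot: [0.0, 0.087, 0.996, -0.0]
ft_force: [0.1, 0.7, -0.2]
width: 0.996
gripper_force: 0.0
```

Request:
send_rows([
  [0,0.38,0.95,0,0,0,0],
  [0,0.38,0.95,0,0,0,0],
  [0,0.38,0.95,0,0,0,0],
  [0,0.38,0.95,0,0,0,0],
  [0,0.38,0.95,0,0,0,0],
  [0,0.38,0.95,0,0,0,0],
  [0,0.38,0.95,0,0,0,0],
  [0,0.38,0.95,0,0,0,0],
])

```text
t: 9.75
position: [0.4417, 0.1168, 0.1031]
ee_rot: [0.0, 0.087, 0.996, 0.0]
ft_force: [0.6, 0.5, 0.4]
width: 0.998
gripper_force: 0.0
```

Request:
send_rows([
  [0,0.38,0.95,0,0,0,0],
  [0,0.34,1,0,0,0,0],
  [0,0,0,0,0,0,-1],
  [0,0,0,0,0,0,-1],
  [0,0,0,0,0,0,-1],
  [0,0,0,0,0,0,-1],
  [0,0,0,0,0,0,-1],
  [0,0,0,0,0,0,-0.18],
])

```text
t: 10.55
position: [0.431, 0.177, 0.103]
ee_rot: [0.0, -0.272, 0.962, -0.0]
ft_force: [-1.0, -0.6, 0.8]
width: 1.001
gripper_force: 0.0
```

```bash
python3 - <<'E'
from h import *
from cell import cams
c=cams.capture("wrist");pickle.dump(c,open("w3.pkl","wb"))
plan(.4315,.176,.021,121.4)
hsv=cv2.cvtColor(c["color"],cv2.COLOR_RGB2HSV)
for k in blobs((hsv[...,1]<80)&(hsv[...,2]>215),400): print(cen(k).round(),[np.round(x,4) for x in cv2.minAreaRect(cast(c,k[:,0],.028)[:,:2].astype(np.float32))])
print(proj(c,[[.4315,.176,.028]]))
E
```

```text
t 10.6 pos [0.431  0.1769 0.1029] w 0.996 F [-0.2 -0.1  1. ]
now-axes [ 0.   -0.03  2.73] after-turn [ 0.   -0.04  2.73] turn [-0.  0.  0.]
[276. 215.] [array([0.4306, 0.1713]), array([0.0331, 0.0348]), np.float64(31.5466)]
[[279.56576373 222.27471112]]
```

Request:
send_rows([
  [0,0,-0.07,0.8,0,0,0],
  [0,0,0,0.8,0,0,0],
  [0,0,0,0.7,0,0,0],
  [0,0,0,0.45,0,0,0],
  [1,0,0,0,0,0,0],
  [1,0,0,0,0,0,0],
  [1,0,0,0,0,0,0],
  [1,0,0,0,0,0,0],
])

```text
t: 11.4
position: [0.4329, 0.1753, 0.0211]
ee_rot: [0.001, -0.27, 0.963, -0.0]
ft_force: [-0.5, -0.6, 0.5]
width: 0.701
gripper_force: 0.0
```

Request:
send_rows([
  [1,0,0,0,0,0,0],
  [1,0,0,0,0,0,0],
  [1,0,0,0,0,0,0],
  [1,0,0,0,0,0,0],
  [1,0,0,0,0,0,0],
  [1,0,0,0,0,0,0],
])

```text
t: 12.0
position: [0.4323, 0.1751, 0.0204]
ee_rot: [0.0, -0.271, 0.963, -0.0]
ft_force: [-0.4, -0.3, 3.0]
width: 0.387
gripper_force: 30.0
```

```bash
python3 - <<'E'
from h import *
from cell import r
s=r.observe();a=np.radians(-10);t=np.array([.5365,-.4035])-.045*np.array([-np.sin(a),np.cos(a)])
p=plan(*s["position"][:2],.11,80)
p=plan(*t,.11,80,*p)
E
```

```text
t 12.0 pos [0.4323 0.1751 0.0204] w 0.387 F [-0.4 -0.3  3. ]
now-axes [-0.   -0.   -2.99] after-turn [ 0.    0.   -2.99] turn [-0.    0.    5.18]
now-axes [ -6.77 -19.89   0.  ] after-turn [ -6.77 -19.89   0.  ] turn [0. 0. 0.]
```

Request:
send_rows([
  [1,0,0,-0.3,0,0,0],
  [1,0,0,-0.6,0,0,1],
  [1,0,0,-0.6,0,0,1],
  [1,0,0,-0.5,0,0,1],
  [1,0,0,-0.5,0,0,1],
  [1,0,0,-0.49,0,0,1],
  [1,0,0,0,0,0,0.18],
  [1,-0.3,-0.9,0,0,0,0],
])

```text
t: 12.8
position: [0.4361, 0.1485, 0.1103]
ee_rot: [0.0, 0.085, 0.996, 0.001]
ft_force: [0.2, -0.5, -0.9]
width: 0.38
gripper_force: 30.0
```

Request:
send_rows([
  [1,-0.32,-0.95,0,0,0,0],
  [1,-0.32,-0.95,0,0,0,0],
  [1,-0.32,-0.95,0,0,0,0],
  [1,-0.32,-0.95,0,0,0,0],
  [1,-0.32,-0.95,0,0,0,0],
  [1,-0.32,-0.95,0,0,0,0],
  [1,-0.32,-0.95,0,0,0,0],
  [1,-0.32,-0.95,0,0,0,0],
])

```text
t: 13.6
position: [0.4718, -0.092, 0.1093]
ee_rot: [-0.001, 0.086, 0.996, 0.0]
ft_force: [0.2, 0.6, -1.1]
width: 0.387
gripper_force: 30.0
```

Request:
send_rows([
  [1,-0.32,-0.95,0,0,0,0],
  [1,-0.32,-0.95,0,0,0,0],
  [1,-0.32,-0.95,0,0,0,0],
  [1,-0.32,-0.95,0,0,0,0],
  [1,-0.32,-0.95,0,0,0,0],
  [1,-0.32,-0.95,0,0,0,0],
  [1,-0.32,-0.95,0,0,0,0],
  [1,-0.32,-0.95,0,0,0,0],
])

```text
t: 14.4
position: [0.5078, -0.3297, 0.109]
ee_rot: [-0.001, 0.086, 0.996, 0.001]
ft_force: [0.5, -0.1, -0.5]
width: 0.386
gripper_force: 30.0
```

Request:
send_rows([
  [1,-0.32,-0.95,0,0,0,0],
  [1,-0.32,-0.95,0,0,0,0],
  [1,-0.32,-0.95,0,0,0,0],
  [1,-0.37,-0.94,0,0,0,0],
  [1,0,0,0.5,0,0,0],
  [1,0,0,0.5,0,0,0],
  [1,0,0,0.5,0,0,0],
  [1,0,0,0,0,0,0],
])

```text
t: 15.2
position: [0.526, -0.4445, 0.0608]
ee_rot: [-0.003, 0.087, 0.996, 0.003]
ft_force: [0.2, -0.2, -0.6]
width: 0.386
gripper_force: 30.0
```

```bash
python3 - <<'E'
from h import *
from cell import cams
a=np.radians(-10);t=np.array([.5365,-.4035])-.045*np.array([-np.sin(a),np.cos(a)])
p=plan(*t,.0254,80)
c=cams.capture("wrist");cv2.imwrite("pics/w4.png",cv2.cvtColor(c["color"],cv2.COLOR_RGB2BGR));pickle.dump(c,open("w4.pkl","wb"))
E
```

```text
t 15.2 pos [ 0.526  -0.4445  0.0608] w 0.386 F [ 0.2 -0.2 -0.6]
now-axes [-0.12 -0.1   1.18] after-turn [-0.11 -0.09  1.18] turn [ 0.04 -0.04  0.01]
```

View pics/w4.png

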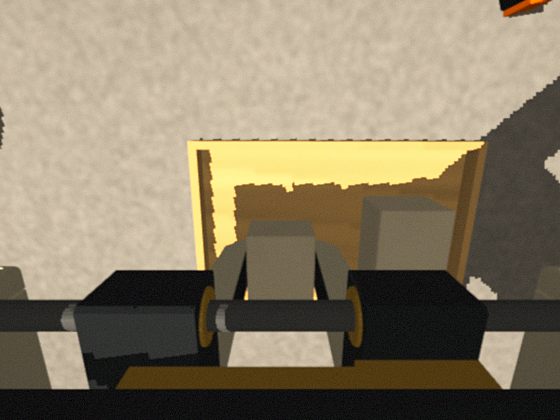

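Request:
send_rows([
  [1,-0.08,-0.05,0.4,0,0,0],
  [1,0,0,0.4,0,0,0],
  [1,0,0,0.2,0,0,0],
  [1,0,0,0.1,0,0,0],
  [1,0,0,0,0,0,0],
  [1,0,0,0,0,0,0],
])

```text
t: 15.85
position: [0.5299, -0.4498, 0.0322]
ee_rot: [0.0, 0.087, 0.996, -0.0]
ft_force: [-0.9, 0.0, -0.6]
width: 0.387
gripper_force: 30.0
```

```bash
python3 - <<'E'
from h import *
a=np.radians(-10);t=np.array([.5365,-.4035])-.045*np.array([-np.sin(a),np.cos(a)])
p=plan(*t,.0254,80)
E
```

```text
t 15.85 pos [ 0.5299 -0.4498  0.0322] w 0.387 F [-0.9  0.  -0.6]
now-axes [0.05 0.06 0.23] after-turn [0.05 0.06 0.23] turn [-0.  0. -0.]
```

Request:
send_rows([
  [1,0.03,0.08,0.12,0,0,0],
  [1,0,0,0.1,0,0,0],
  [1,0,0,0.02,0,0,0],
  [1,0,0,0,0,0,0],
])

```text
t: 16.25
position: [0.5295, -0.447, 0.0254]
ee_rot: [0.0, 0.087, 0.996, -0.0]
ft_force: [-1.0, 2.1, 3.3]
width: 0.383
gripper_force: 30.0
```

Request:
send_rows([
  [0.5,0,0,0,0,0,0],
  [0.5,0,0,0,0,0,0],
  [0.5,0,0,0,0,0,0],
  [0.5,0,0,-0.4,0,0,0],
  [0.5,0,0,-0.8,0,0,0],
  [0.4,0,0,-0.8,0,0,0],
  [0,0,0,-0.8,0,0,0],
  [0,0,0,-0.4,0,0,0],
])

```text
t: 17.05
position: [0.5302, -0.4481, 0.1243]
ee_rot: [0.002, 0.087, 0.996, -0.002]
ft_force: [-0.1, -0.7, -0.1]
width: 0.709
gripper_force: 0.0
```

```bash
python3 - <<'E'
from h import *
p=plan(.4107,-.147,.10,80)
E
```

```text
t 17.05 pos [ 0.5302 -0.4481  0.1243] w 0.709 F [-0.1 -0.7 -0.1]
now-axes [5.67 9.19 0.76] after-turn [5.67 9.19 0.81] turn [-0.02  0.03 -0.  ]
```

Request:
send_rows([
  [0,0.57,0.92,0,0,0,0],
  [0,0.57,0.92,0,0,0,0],
  [0,0.57,0.92,0,0,0,0],
  [0,0.57,0.92,0,0,0,0],
  [0,0.57,0.92,0,0,0,0],
  [0,0.57,0.92,0,0,0,0],
  [0,0.57,0.92,0,0,0,0],
  [0,0.57,0.92,0,0,0,0],
])

```text
t: 17.85
position: [0.4323, -0.2046, 0.1209]
ee_rot: [0.0, 0.088, 0.996, -0.0]
ft_force: [1.7, -0.5, -0.0]
width: 1.0
gripper_force: 0.0
```

Request:
send_rows([
  [0,0.57,0.92,0,0,0,0],
  [0,0.54,0.92,0,0,0,0],
  [0,0,0,0.5,0,0,0],
  [0,0,0,0,0,0,0],
  [0,0,0,0,0,0,0],
])

```text
t: 18.35
position: [0.4101, -0.1459, 0.106]
ee_rot: [0.0, 0.087, 0.996, -0.0]
ft_force: [-0.4, 0.1, 0.2]
width: 1.001
gripper_force: 0.0
```

```bash
python3 - <<'E'
from h import *
from cell import cams
p=plan(.4107,-.147,.021,80)
c=cams.capture("wrist");cv2.imwrite("pics/w5.png",cv2.cvtColor(c["color"],cv2.COLOR_RGB2BGR));pickle.dump(c,open("w5.pkl","wb"))
print(proj(c,[[.4107,-.147,.032]]))
E
```

```text
t 18.35 pos [ 0.4101 -0.1459  0.106 ] w 1.001 F [-0.4  0.1  0.2]
now-axes [-0.03 -0.03  2.83] after-turn [-0.03 -0.03  2.83] turn [-0.  0. -0.]
[[279.1294448  223.48977909]]
```

View pics/w5.png

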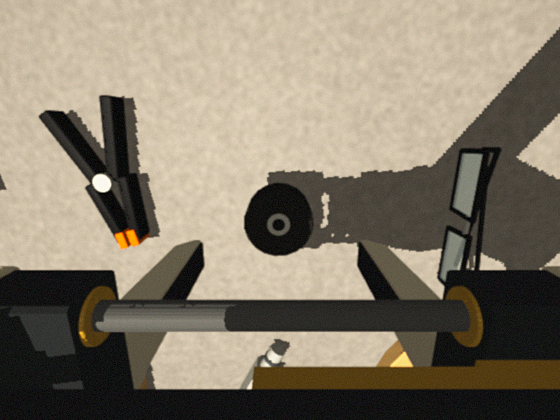

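Request:
send_rows([
  [0,-0.03,-0.03,0.8,0,0,0],
  [0,0,0,0.8,0,0,0],
  [0,0,0,0.8,0,0,0],
  [0,0,0,0.43,0,0,0],
  [1,0,0,0,0,0,0],
  [1,0,0,0,0,0,0],
  [1,0,0,0,0,0,0],
  [1,0,0,0,0,0,0],
])

```text
t: 19.2
position: [0.4113, -0.1473, 0.0218]
ee_rot: [0.001, 0.087, 0.996, -0.001]
ft_force: [0.6, 0.1, -0.4]
width: 0.709
gripper_force: 0.0
```

Request:
send_rows([
  [1,0,0,0,0,0,0],
  [1,0,0,0,0,0,0],
  [1,0,0,0,0,0,0],
  [1,0,0,0,0,0,0],
])

```text
t: 19.6
position: [0.4111, -0.1472, 0.0215]
ee_rot: [0.001, 0.087, 0.996, -0.0]
ft_force: [-1.0, -0.9, 7.0]
width: 0.596
gripper_force: 30.0
```

```bash
python3 - <<'E'
from h import *
from cell import r
s=r.observe()
p=plan(.592,.0068,.11,80)
E
```

```text
t 19.6 pos [ 0.4111 -0.1472  0.0215] w 0.596 F [-1.  -0.9  7. ]
now-axes [-5.05  6.1  -2.95] after-turn [-5.05  6.1  -2.95] turn [-0.01  0.01 -0.  ]
```

Request:
send_rows([
  [1,0,0,-0.3,0,0,0],
  [1,0,0,-0.8,0,0,0],
  [1,0,0,-0.9,0,0,0],
  [1,0,0,-0.9,0,0,0],
  [1,-0.3,0.4,0,0,0,0],
  [1,-0.6,0.7,0,0,0,0],
  [1,-0.6,0.7,0,0,0,0],
  [1,-0.6,0.7,0,0,0,0],
])

```text
t: 20.4
position: [0.4856, -0.0828, 0.1079]
ee_rot: [-0.001, 0.088, 0.996, 0.0]
ft_force: [-0.2, -0.3, -4.0]
width: 0.597
gripper_force: 30.0
```

Request:
send_rows([
  [1,-0.6,0.7,0,0,0,0],
  [1,-0.6,0.7,0,0,0,0],
  [1,-0.6,0.7,0,0,0,0],
  [1,-0.6,0.8,0,0,0,0],
  [1,-0.55,0.7,0,0,0,0],
  [1,0,0,0.7,0,0,0],
  [1,0,0,0.5,0,0,0],
  [1,0,0,0,0,0,0],
])

```text
t: 21.2
position: [0.5889, 0.008, 0.0691]
ee_rot: [-0.003, 0.087, 0.996, 0.0]
ft_force: [-0.5, -0.1, -4.3]
width: 0.6
gripper_force: 30.0
```

```bash
python3 - <<'E'
from h import *
from cell import cams
p=plan(.592,.0068,.0265,80)
c=cams.capture("wrist");cv2.imwrite("pics/w6.png",cv2.cvtColor(c["color"],cv2.COLOR_RGB2BGR))
E
```

```text
t 21.2 pos [0.5889 0.008  0.0691] w 0.6 F [-0.5 -0.1 -4.3]
now-axes [-0.12 -0.02  1.42] after-turn [-0.11 -0.02  1.42] turn [ 0.   -0.05  0.  ]
```

View pics/w6.png

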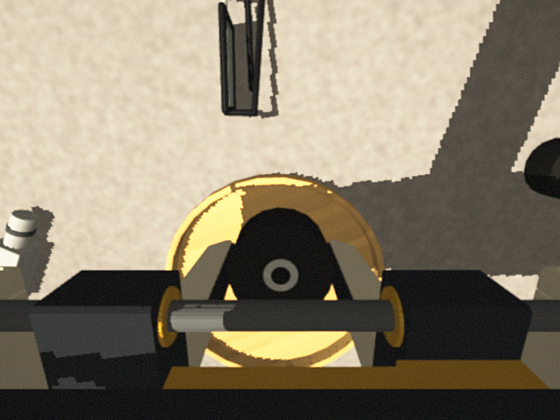

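Request:
send_rows([
  [1,-0.05,0,0.5,0,0,0],
  [1,0,0,0.4,0,0,0],
  [1,0,0,0.2,0,0,0],
  [1,0,0,0.1,0,0,0],
  [1,0,0,0,0,0,0],
  [1,0,0,0,0,0,0],
])

```text
t: 21.85
position: [0.5934, 0.0068, 0.0361]
ee_rot: [0.0, 0.087, 0.996, -0.0]
ft_force: [0.2, -0.0, -3.4]
width: 0.597
gripper_force: 30.0
```

```bash
python3 - <<'E'
from h import *
p=plan(.592,.0068,.0265,80)
E
```

```text
t 21.85 pos [0.5934 0.0068 0.0361] w 0.597 F [ 0.2 -0.  -3.4]
now-axes [ 0.05 -0.01  0.32] after-turn [ 0.05 -0.01  0.32] turn [ 0.  0. -0.]
```

Request:
send_rows([
  [1,0,0,0.15,0,0,0],
  [1,0,0,0.1,0,0,0],
  [1,0,0,0.06,0,0,0],
  [1,0,0,0,0,0,0],
  [1,0,0,0,0,0,0],
])

```text
t: 22.35
position: [0.5931, 0.0068, 0.0266]
ee_rot: [-0.0, 0.087, 0.996, -0.0]
ft_force: [-1.2, 0.3, -3.0]
width: 0.601
gripper_force: 30.0
```

Request:
send_rows([
  [1,0,0,0.02,0,0,0],
  [1,0,0,0.02,0,0,0],
  [1,0,0,0,0,0,0],
  [1,0,0,0,0,0,0],
])

```text
t: 22.75
position: [0.5931, 0.0069, 0.0265]
ee_rot: [0.0, 0.087, 0.996, -0.0]
ft_force: [-3.8, 1.5, 7.7]
width: 0.6
gripper_force: 30.0
```

Request:
send_rows([
  [0.28,0,0,0,0,0,0],
  [0.28,0,0,0,0,0,0],
  [0.28,0,0,0,0,0,0],
  [0.28,0,0,-0.4,0,0,0],
  [0.28,0,0,-0.8,0,0,0],
  [0.2,0,0,-0.8,0,0,0],
  [0,0,0,-0.8,0,0,0],
  [0,0,0,0,0,0,0],
])

```text
t: 23.55
position: [0.5958, 0.0064, 0.1137]
ee_rot: [0.004, 0.087, 0.996, -0.0]
ft_force: [-0.7, 0.4, 0.2]
width: 0.923
gripper_force: 0.0
```

```bash
python3 - <<'E'
from h import *
p=plan(.5755,.2165,.105,80)
E
```

```text
t 23.55 pos [0.5958 0.0064 0.1137] w 0.923 F [-0.7  0.4  0.2]
now-axes [1.89 6.78 0.28] after-turn [1.88 6.78 0.29] turn [ 0.    0.06 -0.  ]
```

Request:
send_rows([
  [0,0.25,0.9,0,0,0,0],
  [0,0.25,0.9,0,0,0,0],
  [0,0.25,0.9,0,0,0,0],
  [0,0.25,0.9,0,0,0,0],
  [0,0.25,0.9,0,0,0,0],
  [0,0.25,0.9,0,0,0,0],
  [0,0.25,0.9,0,0,0,0],
  [0,0.13,0.48,0,0,0,0],
])

```text
t: 24.35
position: [0.5722, 0.2189, 0.1087]
ee_rot: [-0.001, 0.087, 0.996, 0.0]
ft_force: [0.2, -0.2, -0.4]
width: 0.998
gripper_force: 0.0
```

Request:
send_rows([
  [0,0,0,0,0,0,0],
  [0,0,0,0,0,0,0],
])

```text
t: 24.55
position: [0.5729, 0.2164, 0.109]
ee_rot: [-0.0, 0.087, 0.996, -0.0]
ft_force: [-0.5, -0.5, -1.1]
width: 1.002
gripper_force: 0.0
```

```bash
python3 - <<'E'
from h import *
from cell import cams
p=plan(.5755,.2165,.021,80)
c=cams.capture("wrist");cv2.imwrite("pics/w7.png",cv2.cvtColor(c["color"],cv2.COLOR_RGB2BGR));pickle.dump(c,open("w7.pkl","wb"))
print(proj(c,[[.5755,.2165,.024]]))
V=c["color"].max(2)
for k in blobs(V<60,500):
  if 100<cen(k)[1]<250:print(cen(k),cv2.contourArea(k),[np.round(x,4) for x in cv2.minAreaRect(cast(c,k[:,0],.022)[:,:2].astype(np.float32))])
E
```

```text
t 24.55 pos [0.5729 0.2164 0.109 ] w 1.002 F [-0.5 -0.5 -1.1]
now-axes [-0.09  0.02  2.93] after-turn [-0.09  0.02  2.93] turn [-0.01 -0.    0.  ]
[[281.08184915 221.2214761 ]]
[276.17856536 221.60980792] 1961.0 [array([0.5758, 0.2121]), array([0.0404, 0.0456]), np.float64(80.0123)]
[  6.13654114 118.15313808] 1195.0 [array([0.4594, 0.0292]), array([0.0168, 0.1113]), np.float64(65.6518)]
```

View pics/w7.png

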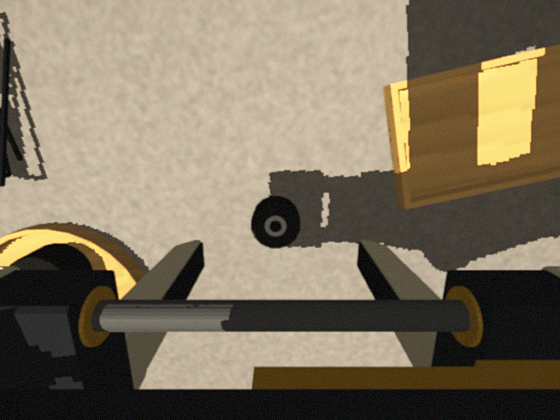

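Request:
send_rows([
  [0,-0.13,-0.12,0.8,0,0,0],
  [0,0,0,0.8,0,0,0],
  [0,0,0,0.8,0,0,0],
  [0,0,0,0.58,0,0,0],
  [1,0,0,0,0,0,0],
  [1,0,0,0,0,0,0],
  [1,0,0,0,0,0,0],
  [1,0,0,0,0,0,0],
])

```text
t: 25.4
position: [0.5765, 0.2123, 0.0204]
ee_rot: [0.0, 0.088, 0.996, 0.0]
ft_force: [0.8, 0.3, 0.2]
width: 0.704
gripper_force: 0.0
```

Request:
send_rows([
  [1,0,0,0,0,0,0],
  [1,0,0,0,0,0,0],
  [1,0,0,0,0,0,0],
  [1,0,0,0,0,0,0],
  [1,0,0,0,0,0,0],
  [1,0,0,0,0,0,0],
])

```text
t: 26.0
position: [0.5762, 0.2127, 0.0201]
ee_rot: [0.0, 0.087, 0.996, -0.0]
ft_force: [-0.5, -1.1, 1.9]
width: 0.446
gripper_force: 30.0
```

```bash
python3 - <<'E'
from h import *
p=plan(.667,-.0065,.12,80)
E
```

```text
t 26.0 pos [0.5762 0.2127 0.0201] w 0.446 F [-0.5 -1.1  1.9]
now-axes [-4.25 -6.67 -3.33] after-turn [-4.25 -6.67 -3.33] turn [-0.  0. -0.]
```

Request:
send_rows([
  [1,0,0,-0.3,0,0,0],
  [1,0,0,-0.8,0,0,0],
  [1,0,0,-0.9,0,0,0],
  [1,0,0,-0.9,0,0,0],
  [1,-0.4,-0.6,0,0,0,0],
  [1,-0.5,-0.8,0,0,0,0],
  [1,-0.5,-0.8,0,0,0,0],
  [1,-0.5,-0.8,0,0,0,0],
])

```text
t: 26.8
position: [0.6168, 0.1135, 0.1074]
ee_rot: [0.0, 0.087, 0.996, 0.0]
ft_force: [-0.5, 0.3, -2.0]
width: 0.445
gripper_force: 30.0
```

Request:
send_rows([
  [1,-0.5,-0.8,0,0,0,0],
  [1,-0.5,-0.8,0,0,0,0],
  [1,-0.5,-0.8,0,0,0,0],
  [1,-0.5,-0.8,0,0,0,0],
  [1,-0.35,-0.47,0,0,0,0],
  [1,0,0,0.6,0,0,0],
  [1,0,0,0,0,0,0],
  [1,0,0,0,0,0,0],
])

```text
t: 27.6
position: [0.6662, -0.0059, 0.0886]
ee_rot: [-0.001, 0.087, 0.996, 0.0]
ft_force: [0.4, 0.1, -1.7]
width: 0.441
gripper_force: 30.0
```

```bash
python3 - <<'E'
from h import *
p=plan(.667,-.0065,.026,80)
E
```

```text
t 27.6 pos [ 0.6662 -0.0059  0.0886] w 0.441 F [ 0.4  0.1 -1.7]
now-axes [-0.03 -0.02  2.09] after-turn [-0.03 -0.02  2.09] turn [ 0.   -0.01 -0.  ]
```

Target contact about z = 0.0251.

Request:
send_rows([
  [1,0,0,0.6,0,0,0],
  [1,0,0,0.6,0,0,0],
  [1,0,0,0.4,0,0,0],
  [1,0,0,0.2,0,0,0],
  [1,0,0,0.15,0,0,0],
  [1,0,0,0.08,0,0,0],
  [1,0,0,0,0,0,0],
  [1,0,0,0,0,0,0],
])

```text
t: 28.4
position: [0.6673, -0.0066, 0.0286]
ee_rot: [0.0, 0.087, 0.996, -0.0]
ft_force: [0.1, 0.1, -1.6]
width: 0.445
gripper_force: 30.0
```

Request:
send_rows([
  [1,0,0,0,0,0,0],
])

```text
t: 28.5
position: [0.6673, -0.0066, 0.0286]
ee_rot: [0.0, 0.087, 0.996, -0.0]
ft_force: [-0.8, 1.0, -2.3]
width: 0.441
gripper_force: 30.0
```

Request:
send_rows([
  [1,0,0,0.06,0,0,0],
  [1,0,0,0.04,0,0,0],
  [1,0,0,0.02,0,0,0],
  [1,0,0,0.01,0,0,0],
  [1,0,0,0,0,0,0],
  [1,0,0,0,0,0,0],
])

```text
t: 29.1
position: [0.667, -0.0066, 0.0251]
ee_rot: [0.0, 0.087, 0.996, -0.0]
ft_force: [-3.1, -0.1, 5.2]
width: 0.443
gripper_force: 30.0
```

Request:
send_rows([
  [0.43,0,0,0,0,0,0],
  [0.43,0,0,0,0,0,0],
  [0.43,0,0,0,0,0,0],
  [0.43,0,0,-0.4,0,0,0],
  [0.43,0,0,-0.8,0,0,0],
  [0.3,0,0,-0.9,0,0,0],
  [0,0,0,-0.9,0,0,0],
  [0,0,0,-0.6,0,0,0],
])

```text
t: 29.9
position: [0.6679, -0.0067, 0.1354]
ee_rot: [0.002, 0.087, 0.996, -0.0]
ft_force: [-0.1, -0.6, -1.1]
width: 0.782
gripper_force: 0.0
```

```bash
python3 - <<'E'
from h import *
p=plan(.580,-.20,.135,53)
E
```

```text
t 29.9 pos [ 0.6679 -0.0067  0.1354] w 0.782 F [-0.1 -0.6 -1.1]
now-axes [ 1.76 -6.86  0.01] after-turn [-1.54 -6.91  0.01] turn [0.01 0.02 3.37]
```

Request:
send_rows([
  [0,0,0,0,0,0,1],
  [0,0,0,0,0,0,1],
  [0,0,0,0,0,0,1],
  [0,0,0,0,0,0,0.37],
  [0,-0.2,-0.9,0,0,0,0],
  [0,-0.2,-0.9,0,0,0,0],
  [0,-0.2,-0.9,0,0,0,0],
  [0,-0.2,-0.9,0,0,0,0],
])

```text
t: 30.7
position: [0.6208, -0.1081, 0.1331]
ee_rot: [0.0, 0.317, 0.948, -0.0]
ft_force: [0.1, 0.1, 0.6]
width: 1.004
gripper_force: 0.0
```

Request:
send_rows([
  [0,-0.2,-0.9,0,0,0,0],
  [0,-0.2,-0.9,0,0,0,0],
  [0,-0.2,-0.9,0,0,0,0],
  [0,-0.14,-0.6,0,0,0,0],
  [0,0,0,0,0,0,0],
  [0,0,0,0,0,0,0],
])

```text
t: 31.3
position: [0.5795, -0.1997, 0.1328]
ee_rot: [0.0, 0.318, 0.948, 0.0]
ft_force: [0.5, 0.2, -0.1]
width: 1.002
gripper_force: 0.0
```

```bash
python3 - <<'E'
from h import *
from cell import cams
p=plan(.580,-.20,.02,53)
c=cams.capture("wrist");cv2.imwrite("pics/w8.png",cv2.cvtColor(c["color"],cv2.COLOR_RGB2BGR));pickle.dump(c,open("w8.pkl","wb"))
print(proj(c,[[.580,-.2,.022]]))
E
```

```text
t 31.3 pos [ 0.5795 -0.1997  0.1328] w 1.002 F [ 0.5  0.2 -0.1]
now-axes [-0.02  0.    3.76] after-turn [-0.02  0.    3.76] turn [ 0.    0.   -0.01]
[[279.89362505 210.28618048]]
```

View pics/w8.png

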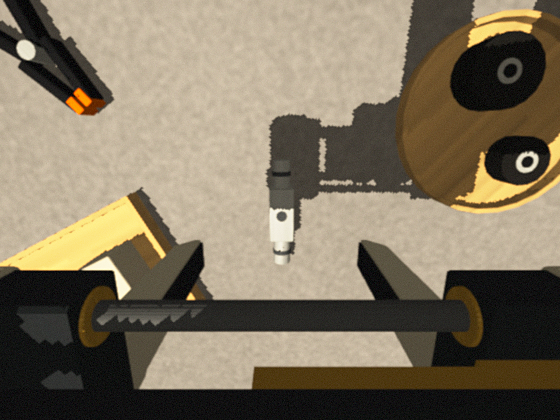

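Request:
send_rows([
  [0,-0.13,0.04,0.9,0,0,0],
  [0,0,0,0.9,0,0,0],
  [0,0,0,0.9,0,0,0],
  [0,0,0,0.7,0,0,0],
  [0,0,0,0.38,0,0,0],
  [1,0,0,0,0,0,0],
  [1,0,0,0,0,0,0],
  [1,0,0,0,0,0,0],
])

```text
t: 32.15
position: [0.5838, -0.2007, 0.0193]
ee_rot: [0.001, 0.317, 0.948, -0.0]
ft_force: [0.9, 0.4, 0.1]
width: 0.795
gripper_force: 0.0
```

Request:
send_rows([
  [1,0,0,0,0,0,0],
  [1,0,0,0,0,0,0],
  [1,0,0,0,0,0,0],
  [1,0,0,0,0,0,0],
  [1,0,0,0,0,0,0],
  [1,0,0,0,0,0,0],
  [1,0,0,0,0,0,0],
  [1,0,0,0,0,0,0],
])

```text
t: 32.95
position: [0.5831, -0.2011, 0.0187]
ee_rot: [-0.0, 0.317, 0.948, -0.0]
ft_force: [-0.2, 0.5, -0.2]
width: 0.233
gripper_force: 30.0
```

```bash
python3 - <<'E'
from h import *
from cell import r
s=r.observe()
p=plan(*s["position"][:2],.14,2.8)
p=plan(.5265,.412,.14,2.8,*p)
E
```

```text
t 32.95 pos [ 0.5831 -0.2011  0.0187] w 0.233 F [-0.2  0.5 -0.2]
now-axes [ 0.   -0.   -4.04] after-turn [ 0.    0.   -4.04] turn [-0.   -0.    6.28]
now-axes [20.5  -0.88  0.  ] after-turn [20.5  -0.88  0.  ] turn [0. 0. 0.]
```

Request:
send_rows([
  [1,0,0,-0.3,0,0,0],
  [1,0,0,-0.7,0,0,1],
  [1,0,0,-0.7,0,0,1],
  [1,0,0,-0.7,0,0,1],
  [1,0,0,-0.7,0,0,1],
  [1,0,0,-0.6,0,0,1],
  [1,0,0,-0.34,0,0,1],
  [1,0,0,0,0,0,0.28],
])

```text
t: 33.75
position: [0.5839, -0.2014, 0.1423]
ee_rot: [0.002, 0.691, 0.722, 0.0]
ft_force: [-0.1, -0.7, -3.5]
width: 0.231
gripper_force: 30.0
```

Request:
send_rows([
  [1,0.5,0,0,0,0,0],
  [1,0.95,-0.05,0,0,0,0],
  [1,0.95,-0.05,0,0,0,0],
  [1,0.95,-0.05,0,0,0,0],
  [1,0.95,-0.05,0,0,0,0],
  [1,0.95,-0.05,0,0,0,0],
  [1,0.95,-0.05,0,0,0,0],
  [1,0.95,-0.05,0,0,0,0],
])

```text
t: 34.55
position: [0.561, 0.015, 0.1396]
ee_rot: [-0.001, 0.689, 0.725, -0.0]
ft_force: [0.6, 0.3, -2.2]
width: 0.234
gripper_force: 30.0
```

Request:
send_rows([
  [1,0.95,-0.05,0,0,0,0],
  [1,0.95,-0.05,0,0,0,0],
  [1,0.95,-0.05,0,0,0,0],
  [1,0.95,-0.05,0,0,0,0],
  [1,0.95,-0.05,0,0,0,0],
  [1,0.95,-0.05,0,0,0,0],
  [1,0.95,-0.05,0,0,0,0],
  [1,0.6,0,0,0,0,0],
])

```text
t: 35.35
position: [0.5392, 0.2322, 0.1395]
ee_rot: [-0.001, 0.689, 0.725, -0.001]
ft_force: [0.2, 0.3, -3.5]
width: 0.234
gripper_force: 30.0
```

```bash
python3 - <<'E'
from h import *
from cell import cams
p=plan(.5265,.412,.14,2.8)
c=cams.capture("wrist");cv2.imwrite("pics/w9.png",cv2.cvtColor(c["color"],cv2.COLOR_RGB2BGR));pickle.dump(c,open("w9.pkl","wb"))
a=np.radians(2.8);Y=np.array([-np.sin(a),np.cos(a)]);X=np.array([np.cos(a),np.sin(a)])
print(proj(c,[[*(np.array([.5265,.412])+i*.05*X+j*.09*Y),.018] for i,j in((1,1),(1,-1),(-1,-1),(-1,1))]).round(0))
E
```

```text
t 35.35 pos [0.5392 0.2322 0.1395] w 0.234 F [ 0.2  0.3 -3.5]
now-axes [ 6.01 -0.11 -0.01] after-turn [ 6.01 -0.13 -0.02] turn [-0.01 -0.    0.02]
[[ 347. -166.]
 [ 333.  106.]
 [ 217.  106.]
 [ 203. -167.]]
```

View pics/w9.png

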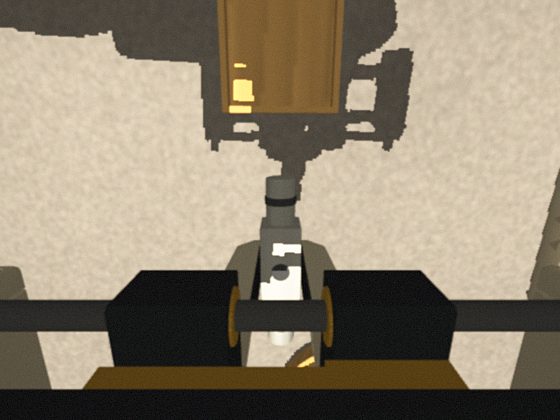

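Request:
send_rows([
  [1,0.95,0,0,0,0,0],
  [1,0.95,0,0,0,0,0],
  [1,0.95,0,0,0,0,0],
  [1,0.95,0.04,0,0,0,0],
  [1,0.95,0,0,0,0,0],
  [1,0.75,0,0,0,0,0],
  [1,0.4,0,0,0,0,0],
  [1,0,0,0.8,0,0,0],
])

```text
t: 36.2
position: [0.5349, 0.4093, 0.119]
ee_rot: [0.001, 0.689, 0.725, 0.003]
ft_force: [0.1, 0.3, -2.5]
width: 0.234
gripper_force: 30.0
```

Request:
send_rows([
  [1,0,0,0.8,0,0,0],
  [1,0,0,0.8,0,0,0],
  [1,0,0,0.5,0,0,0],
  [1,0,0,0.4,0,0,0],
  [1,0,0,0.2,0,0,0],
  [1,0,0,0.1,0,0,0],
  [1,0,0,0,0,0,0],
  [1,0,0,0,0,0,0],
])

```text
t: 37.0
position: [0.5345, 0.4066, 0.0329]
ee_rot: [0.0, 0.69, 0.724, 0.001]
ft_force: [-0.5, -0.1, -2.3]
width: 0.236
gripper_force: 30.0
```

```bash
python3 - <<'E'
from h import *
p=plan(.5315,.409,.0237,2.8)
E
```

```text
t 37.0 pos [0.5345 0.4066 0.0329] w 0.236 F [-0.5 -0.1 -2.3]
now-axes [ 0.09 -0.1   0.31] after-turn [ 0.09 -0.1   0.31] turn [ 0.01 -0.01 -0.  ]
```

Request:
send_rows([
  [1,0.06,-0.1,0.15,0,0,0],
  [1,0,0,0.08,0,0,0],
  [1,0,0,0.05,0,0,0],
  [1,0,0,0.02,0,0,0],
  [1,0,0,0.01,0,0,0],
  [1,0,0,0,0,0,0],
  [1,0,0,0,0,0,0],
])

```text
t: 37.7
position: [0.5304, 0.408, 0.0237]
ee_rot: [-0.0, 0.69, 0.724, -0.0]
ft_force: [-3.7, -1.1, 5.3]
width: 0.236
gripper_force: 30.0
```

Contact felt; release to a limited opening, lift, and look.

Request:
send_rows([
  [0.65,0,0,0,0,0,0],
  [0.65,0,0,0,0,0,0],
  [0.65,0,0,0,0,0,0],
  [0.65,0,0,-0.4,0,0,0],
  [0.65,0,0,-0.8,0,0,0],
  [0.65,0,0,-0.9,0,0,0],
  [0.6,0,0,-0.9,0,0,0],
  [0.5,0,0,-0.9,0,0,0],
])

```text
t: 38.5
position: [0.531, 0.408, 0.1417]
ee_rot: [0.0, 0.69, 0.724, 0.0]
ft_force: [0.3, 0.2, -0.1]
width: 0.444
gripper_force: 0.0
```

Request:
send_rows([
  [0.5,-0.9,0,-0.5,0,0,0],
  [0.5,-0.9,0,-0.5,0,0,0],
  [0.5,-0.9,0,-0.5,0,0,0],
  [0.5,-0.9,0,-0.5,0,0,0],
  [0.5,-0.9,0,-0.5,0,0,0],
  [0.5,-0.9,0,-0.5,0,0,0],
  [0.5,0,0,0,0,0,0],
  [0.5,0,0,0,0,0,0],
])

```text
t: 39.3
position: [0.539, 0.2459, 0.2307]
ee_rot: [0.0, 0.69, 0.723, 0.001]
ft_force: [-0.1, 0.3, 0.8]
width: 0.5
gripper_force: 0.0
```

```bash
python3 - <<'E'
from h import *
from cell import cams,r
im=[]
for n in("scene","side","wrist"):
    im.append(cv2.cvtColor(cams.capture(n)["color"],cv2.COLOR_RGB2BGR))
a=cv2.resize(im[0][70:420,120:470],None,fx=1.6,fy=1.6,interpolation=cv2.INTER_CUBIC)
cv2.imwrite("pics/f1.png",a)
b=np.vstack([cv2.resize(im[1][100:370,130:430],(333,300),interpolation=cv2.INTER_CUBIC),cv2.resize(im[2][:300],(333,300-100))])
cv2.imwrite("pics/f2.png",b)
print(r.observe()["t"])
E
```

```text
39.45
```

View pics/f1.png

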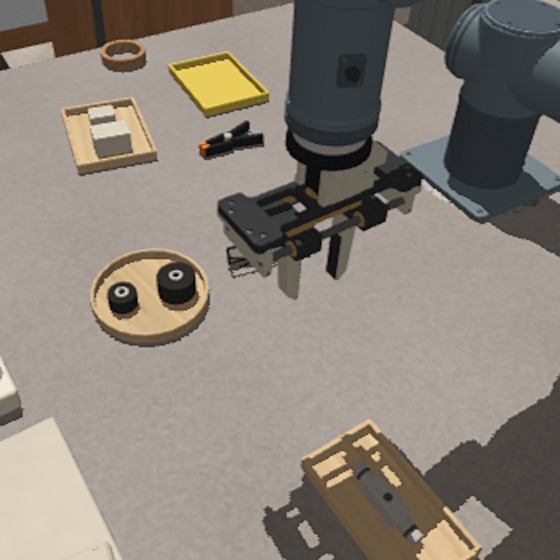

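View pics/f2.png

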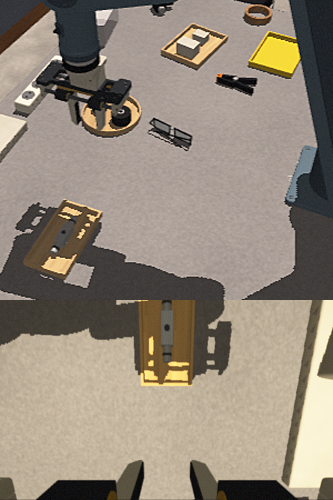

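Both blocks lie flat in the wide tray (crop 110,130). Both weights are flat in the dish (122,295 and 176,280), and the adapter is flat in the narrow tray (388,495). The clamp and glasses have not moved.

```bash
python3 -c "
from cell import r
print(r.job_done())"
```

```text
the job is handed in; nothing more can be done
None
```

The job is handed in at about 39 s: both riser blocks are in the wide tray, both weights in the round dish and the adapter in the narrow tray, all lying flat in the final pictures, with the glasses and clamp not moved; no verdict came back.

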